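# Find the filled shaker behind the bottle rail

### The job

Two identical closed steel cocktail shakers stand behind the brass rail of the small wooden shelf; one of them is already filled with a drink and about twice as heavy. Lift first the left one and then the right one a little off the shelf to feel their weight, then bring the heavier one out over the rail without knocking the rail and stand it upright in the middle of the wooden coaster on the worktop. Leave the lighter one standing upright on the shelf behind the rail, never drop either shaker, and do not shift the tumbler or the jigger on the worktop.

Things in the scene. Friction and masses are not known exactly. Their poses are not given: they have to be found in the camera images.
- shaker_p: Closed steel cocktail shaker, round, 182 mm tall, just like the other. Foot 42 mm across, widening to 63 at 118 mm up; shoulder closing to 34 at 149 mm; above it a fixed cap, 34 mm across tapering to 28 at 172 mm, with a rounded top: grip it there. Origin at the centre of the underside, z up. One of the two is filled (0.5 to 0.75 kg), the other not (0.2 to 0.35 kg).
- shaker_k: The other closed steel cocktail shaker, same shape, size and origin. It cannot be seen which of the two is filled, and either may be the left one (rack's +y side, left as the robot sees it) or the right one.
- rack: Fixed dark wooden bottle shelf on the worktop, 372 mm wide (y), 140 mm deep (x); its open front faces its own -x, towards the robot. Origin on the worktop under its centre. Floor 24 mm above the worktop, x = -70 to +58 mm. The shakers stand side by side on it near x = 0, about 75 mm either side of y = 0. Back wall from x = +58 mm; end cheeks at y = +-164 to +-180 mm, only behind x = +18 mm.
- cover_edge (a point): Middle of the lower front edge of the shelf's cover board: 14 mm behind the rack's origin (+x), 270 mm above the worktop. The board is 16 mm thick and runs from there to the back over the full width, so the space over the caps is half covered and a hand must come in tilted from the front. Two tumblers and a small jigger are fixed on it (to 375 mm above the worktop, front at x = +9 mm).
- rail: Fixed brass retaining rail of the shelf, 8 mm round bar; origin and axes the same as the rack's. The bar runs along the front at x = -62 mm and back along both ends at y = +-172 mm, its top 34 mm above the shelf floor (58 mm above the worktop), on small posts.
- coaster: Loose square wooden coaster, 91 x 85 mm, 9 mm thick, flat on the worktop to the left or the right of the shelf's front. Origin at the centre of its underside.
- tumbler: Faceted glass tumbler, 70 mm across, 87 mm tall, loose on the worktop on the other side of the shelf from the coaster; origin at the centre of its underside. To be left alone.
- jigger: Double steel jigger, 43 mm across, 88 mm tall, standing loose on the worktop just in front of the shelf, near its middle; origin at the centre of its underside. To be left alone.
Mind the look-alikes: they are no part of the job. What is shaped like the shaker_k but red or turquoise is not meant.

How it is judged:
By the outcome, as a careful person would: the job done as asked, in the order asked, and still so for the second after the job is handed in, with the robot touching nothing.
It also fails if it takes over 64 s, if anything falls off the work surface, if the arm or the gripper's body presses on something with over 40 N, if the wrist force passes 120 N, or if a joint passes its speed limit or range.

### The arm

A 7-joint arm with a two-finger parallel gripper is mounted at the origin on a cart in front of the work surface, level with it; the furniture and walls round the work are solid. World frame = base frame: x ahead of the robot, y to its left, z up, the work surface at z = 0. Lengths are in mm, angles in rad, forces in N, time in s.
With the tool pointing down it reaches from about 350 to 900 mm from the base axis. Payload 19.9 kg.
Tool frame: the origin (TCP) lies on the centre line of the jaws, within the pads' length; the fingertips stand 17 mm ahead of it and the grasp point (between the pads) lies 2 mm behind it (r.finger_overhang is the z of the fingertips in the tool frame, in mm); z points along the fingers, y is the line along which they close (so a half turn about z gives the same grasp; the last joint's range is limited). The gripper opens to 94 mm and grips with 3 to 60 N. Pads are 16 mm wide; open, the fingers measure 119 mm over their backs; the gripper's body (75 mm by 177 mm) begins 78 mm behind the grasp point.
Start: joints at [-1.153, 0.417, -0.01, 1.614, 0.005, 1.111, -0.053], TCP at [276.782, 560.35, 222.425] pointing down, gripper open.
Joint ranges: [-2.81, 2.81], [-0.39, 2.02], [-1.27, 1.25], [0.06, 2.57], [-1.19, 4.33], [0.19, 2], [-2.82, 2.82]. Speed limits (rad/s): [1.89, 1.89, 2.39, 2.39, 3.01, 3.01, 3.01].

### API

Orientations are given as a unit quaternion [x, y, z, w].
In Python, from workcell import telemetry, cams, job, r gives the robot as it stands.
- The arm moves only by the tool servo_tool, never from a script. Its arguments are lists of equal length, an entry for each row: "hand": the opening, from 0 (shut) to 1 (fully open); "linear": the shift along the tool's x, y, z in cm, a list of three; "spin": the turn about the tool's z in rad. In form: {"hand": [hand, ...], "linear": [[x, y, z], ...], "spin": [spin, ...]}. A call has 1 to 8 rows; each row is the pose to reach, as a shift and turn from the pose commanded when the call began, along the tool's axes at that moment; what a row does not reach only later rows make up. A row lasts 1/8 s, in which the tool goes at most 62.5 mm and 10.7 degrees, less where a joint would pass 70% of its speed; a pose out of reach is approached as far as the arm can. A call with a gripper value outside its range is refused whole. The fingers move at their own pace and stop on an object; "grip_force" is the grip in N (left out, the last holds). Time passes only in rows, so rows that repeat a pose let the fingers close. It gives the time, the measured TCP pose, the force, the opening and the grip force at its end, in the units of the state.
- telemetry.observe(): the state, without advancing time (a new reading comes with each control period).
- cams.read_camera(name): name is "scene" or "top" or "wrist"; returns a dict with "color" (384x512x3 uint8, red, green, blue), "z_map" (384x512 float32, mm along the optical axis (not along the pixel's ray), 0 where there is no reading), "camera_matrix" (3x3 intrinsics, pixels), "D" ([k1, k2, p1, p2, k3] as OpenCV has them; the pictures are not rectified), "world_from_camera" (4x4, takes a point from camera to world coordinates); the wrist camera has in their place "mount" (4x4, takes a point from camera to tool coordinates, whose origin is the TCP and whose axes are the flange's). Camera axes: x right, y down, z forward; pixel columns grow to the right and rows downward; lengths in mm; the calibration is good to about 2 mm. A picture is of the moment at which its call begins: read the wrist's pose just before it.
- job.finish_job(): hands the job in; it is judged then, once.
The state is a dict: "time_s": time; "q": joint angles; "dq": joint speeds; "effort": joint torques, N m; "eef_pos": TCP position; "orientation": TCP orientation; "ft_force": force on the tool from outside, world axes, zero at the start; "wrist_torque": the same for the moment, N m; "width": opening from 0.0 (shut) to 1.0 (fully open); "finger_force": force on a finger pad.
Only numpy, scipy, OpenCV 4.12 (cv2) and the standard library are available. Lean on these libraries where they do the work, as an engineer would, in place of code of your own. Each camera call takes 0.05 s, during which the arm holds its last target. There are 200 camera calls.

## Working session

There is one attempt and no reset: what is moved stays moved. The work goes in short steps, Python scripts to look and compute and a tool call to move; the robot and the scene stay as the last step left them, time stands still between calls to the robot, and variables do not carry over. Pictures are saved under pics/ and viewed, at most 10 in all, crops included, and the job is handed in when it is done.

Besides the shell and the picture viewer there is one more tool, called by a JSON object that holds its "fn" and its "kwargs". servo_tool: Moves the arm, as the interface text tells. Its arguments: {"type":"object","properties":{"hand":{"type":"array","items":{"type":"number"}},"linear":{"type":"array","items":{"type":"array","items":{"type":"number"}}},"spin":{"type":"array","items":{"type":"number"}},"grip_force":{"type":"number"}},"required":["hand","linear","spin"]}

```bash
ls; mkdir -p pics; python3 - <<'E'
from workcell import telemetry,cams,job,r
import cv2,numpy as np
s=telemetry.observe();print(s)
ims=[]
for n in("scene","top"):
    c=cams.read_camera(n);np.savez(f"pics/{n}0.npz",**c);print(n,c["camera_matrix"].tolist(),c["D"],np.round(c["world_from_camera"],3).tolist())
    cv2.imwrite(f"pics/{n}0.png",cv2.cvtColor(c["color"],cv2.COLOR_RGB2BGR))
E
```

```text
pics
{'time_s': 0.0, 'q': array([-1.15351175,  0.41795593, -0.01029497,  1.61421347,  0.00469544,
        1.110669  , -0.05301353]), 'dq': array([ 1.22226401e-03, -1.41102481e-04,  2.59161941e-03, -3.58808443e-04,
       -2.56975081e-05,  1.43161818e-03, -8.70753984e-05]), 'effort': array([ 6.48068317e-05, -8.51251245e+01,  6.38500303e-01, -4.25985932e+01,
       -4.88652627e-02,  1.86696835e-02,  5.92442984e-05]), 'eef_pos': array([276.63709567, 560.03182065, 221.82004575]), 'orientation': array([ 2.27392787e-01,  9.73802930e-01, -6.03675278e-04, -9.44199474e-05]), 'ft_force': array([0.05821743, 0.66030226, 0.25744796]), 'wrist_torque': array([-0.04928615,  0.03322037,  0.02874649]), 'finger_force': 0.0, 'width': 1.0027220846543792}
scene [[401.3753426925012, 0.0, 253.06002273303082], [0.0, 401.3753426925012, 187.36361785732885], [0.0, 0.0, 1.0]] [0.04256781 0.         0.         0.         0.        ] [[0.741, -0.557, 0.374, 77.66], [-0.671, -0.616, 0.412, -469.007], [0.001, -0.557, -0.831, 1110.435], [0.0, 0.0, 0.0, 1.0]]
top [[388.8821311018345, 0.0, 252.20795467655603], [0.0, 388.8821311018345, 196.4358590124747], [0.0, 0.0, 1.0]] [-0.07006194  0.          0.          0.          0.        ] [[-0.011, -0.988, 0.157, 341.117], [-0.998, 0.022, 0.065, -60.587], [-0.067, -0.156, -0.985, 1203.462], [0.0, 0.0, 0.0, 1.0]]
```

View pics/scene0.png

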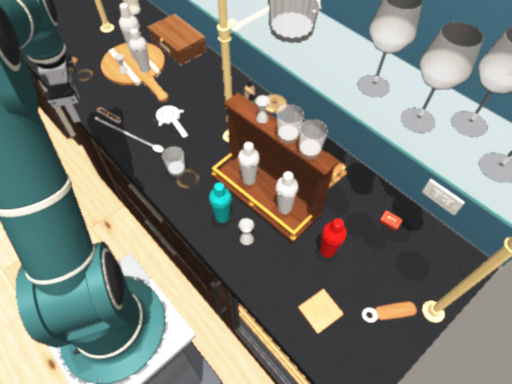

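View pics/top0.png

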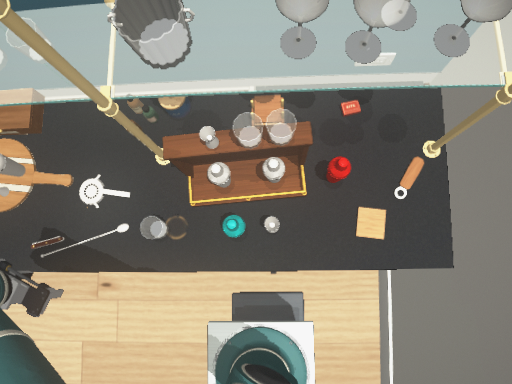

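The scene view shows the two steel shakers at (249,163) and (287,193), the turquoise look-alike at (220,203), the red one at (333,238), the jigger at (246,232) and the coaster at (321,310). In the top view the shakers are at (219,174) on the left and (274,168) on the right. The coaster is at (371,223), the jigger at (272,225), turquoise at (234,226), red at (340,168), the tumbler at (153,228), and the rail runs from (190,203) to (305,194). The two silver ones behind the rail are the ones meant.

```bash
cat > h.py <<'E'
import numpy as np,cv2
from scipy.spatial.transform import Rotation as R
def ray(c,uv):
    K=c["camera_matrix"];p=cv2.undistortPoints(np.array([[uv]],float),K,np.array(c["D"]))[0,0]
    T=c["world_from_camera"];return T[:3,3],T[:3,:3]@np.array([p[0],p[1],1])
def onplane(c,uv,z):
    o,d=ray(c,uv);return o+d*(z-o[2])/d[2]
def cloud(c):
    K=c["camera_matrix"];h,w=c["z_map"].shape;u,v=np.meshgrid(np.arange(w),np.arange(h))
    p=cv2.undistortPoints(np.stack([u,v],-1).reshape(-1,1,2).astype(float),K,np.array(c["D"]))[:,0]
    P=np.c_[p,np.ones(len(p))]*c["z_map"].reshape(-1,1)
    T=c["world_from_camera"];return (P@T[:3,:3].T+T[:3,3]).reshape(h,w,3)
E
python3 - <<'E'
from h import *
from workcell import r
print([a for a in dir(r) if a[0]!='_'])
c=dict(np.load("pics/top0.npz"));s=dict(np.load("pics/scene0.npz"))
P=cloud(c);hsv=cv2.cvtColor(c["color"],cv2.COLOR_RGB2HSV)
hs=cv2.cvtColor(s["color"],cv2.COLOR_RGB2HSV);S=cloud(s)
for n,a in(("rail corners",[(190,203),(305,194)]),):
    for uv in a: print(n,onplane(c,uv,54))
# coaster mask
for nm,H,Q,cc in(("top",hsv,P,c),("scene",hs,S,s)):
    m=((Q[...,2]>4)&(Q[...,2]<16)&(H[...,0]>12)&(H[...,0]<28)&(H[...,2]>150)).astype(np.uint8)
    n,l,st,ce=cv2.connectedComponentsWithStats(m)
    for i in range(1,n):
        if st[i,4]>150: print(nm,"coaster",ce[i],st[i,4],onplane(cc,ce[i],9),cv2.minAreaRect(np.float32(Q[l==i][:,:2])))
    # rail
    m=(H[...,0]>15)&(H[...,0]<32)&(H[...,1]>120)&(Q[...,2]>44)&(Q[...,2]<70)&(Q[...,0]>400)
    q=Q[m];print(nm,"rail n",len(q),cv2.minAreaRect(np.float32(q[:,:2])) if len(q) else'')
    # objects: points by height band
    for lab,lo,hi,mm in(("caps",175,212,None),("mid",80,92,None),("cover",280,292,None)):
        m=((Q[...,2]>lo)&(Q[...,2]<hi)&(Q[...,0]>350)&(Q[...,0]<800)).astype(np.uint8)
        n,l,st,ce=cv2.connectedComponentsWithStats(m)
        for i in range(1,n):
            if st[i,4]>25:
                q=Q[l==i];print(nm,lab,ce[i].round(),st[i,4],q.min(0).round(),q.max(0).round(),np.median(q,0).round())
E
```

```text
['Unreachable', 'finger_overhang']
rail corners [508.15328023 204.10124794  54.        ]
rail corners [ 528.06504882 -142.65839071   54.        ]
top coaster [411.50543478 172.70652174] 368 [ 594.94915365 -477.42672463    9.        ] ((594.775390625, -477.0511169433594), (35.447364807128906, 112.8111801147461), 58.56830596923828)
top coaster [ 93.59344894 190.73603083] 519 [561.40232884 534.95230962   9.        ] ((550.919677734375, 511.49200439453125), (150.35316467285156, 98.88542175292969), 59.04713439941406)
top coaster [370.71654501 222.69708029] 822 [ 442.56336959 -342.39523588    9.        ] ((443.01959228515625, -342.80145263671875), (86.01358795166016, 90.72955322265625), 82.47431945800781)
top rail n 437 ((611.5125732421875, 355.8291015625), (1014.605224609375, 158.33189392089844), 81.31925201416016)
top caps [475.  98.] 174 [ 723. -606.  175.] [ 798. -598.  211.] [ 758. -602.  194.]
top caps [482. 188.] 918 [ 350. -602.  175.] [ 694. -590.  212.] [ 508. -596.  194.]
top caps [455. 131.] 61 [ 662. -553.  176.] [ 679. -534.  212.] [ 667. -538.  191.]
top caps [146. 140.] 48 
[... 3157 characters left out ...]
[635.  14.  80.] [647. 118.  92.] [641.  68.  86.]
scene mid [306. 190.] 36 [ 647. -107.   81.] [654. -45.  92.] [651. -76.  87.]
scene mid [285. 204.] 26 [562. -80.  80.] [593. -44.  91.] [568. -69.  85.]
scene mid [317. 208.] 27 [ 614. -146.   80.] [ 662. -132.   92.] [ 624. -143.   85.]
scene mid [221. 210.] 28 [403.  33.  81.] [440.  66.  92.] [411.  41.  85.]
scene mid [247. 221.] 38 [421. -62.  80.] [458. -24.  92.] [449. -32.  85.]
scene cover [277. 132.] 1557 [ 585. -152.  280.] [670. 222. 292.] [618.  59. 284.]
scene cover [480. 273.] 31 [ 657. -557.  281.] [ 668. -539.  292.] [ 660. -547.  286.]
scene cover [468. 333.] 138 [ 392. -602.  280.] [ 691. -593.  292.] [ 531. -598.  286.]
```

```bash
python3 - <<'E'
import cv2,numpy as np
a=cv2.imread("pics/top0.png")[110:250,130:400];b=cv2.imread("pics/scene0.png")[90:270,190:360]
a=cv2.resize(a,None,fx=1.85,fy=1.85,interpolation=3);b=cv2.resize(b,(280,259),interpolation=3)
cv2.imwrite("pics/crop1.png",np.hstack([a[:259],b]))
E
```

```text
(no output)
```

View pics/crop1.png

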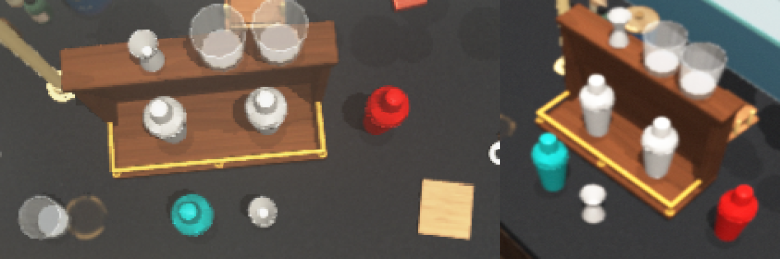

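The enlarged crop confirms it. The steel-coloured pair behind the rail (crop (165,118) and (266,108)) are the shakers, and the turquoise (192,213) and red (387,108) ones are excluded. I'll move up to the front and see how the arm behaves near its orientation limit, since a tilt is needed.

{"fn": "servo_tool", "kwargs": {"hand": [1,1,1,1,1,1,1,1], "linear": [[-40,-43,-38],[-40,-43,-38],[-40,-43,-38],[-40,-43,-38],[-40,-43,-38],[-40,-43,-38],[-40,-43,-38],[-40,-43,-38]], "spin": [-0.52,-0.52,-0.52,-0.52,-0.52,-0.52,-0.52,-0.52]}}

```text
time_s: 1.1
eef_pos: [397.0, 156.3, 495.1]
orientation: [-0.031, 1.0, 0.0, -0.0]
ft_force: [0.5, 0.3, -0.1]
width: 0.999
finger_force: 0.0
```

```bash
cat >> h.py <<'E'
def st(p=True):
    from workcell import telemetry
    s=telemetry.observe();M=R.from_quat(s["orientation"]).as_matrix()
    if p:print("t %.2f"%s["time_s"],"q",s["q"].round(3).tolist(),"pos",s["eef_pos"].round(1),"F",s["ft_force"].round(1),"w %.3f ff %.1f"%(s["width"],s["finger_force"]),"\nX",M[:,0].round(3),"Y",M[:,1].round(3),"Z",M[:,2].round(3))
    return s,M
def go(target):
    s,M=st();d=M.T@(np.array(target)-s["eef_pos"])/10;print("shift cm",d.round(2));return d
E
python3 - <<'E'
from h import *
go([480,0,700])
from workcell import cams
print(cams.read_camera("wrist")["mount"].round(3).tolist())
E
```

```text
t 1.10 q [-0.67, -0.096, 0.201, 1.615, 0.019, 1.621, 1.163] pos [397.  156.3 495.1] F [ 0.5  0.3 -0.1] w 0.999 ff 0.0 
X [-0.998 -0.061  0.   ] Y [-0.061  0.998  0.   ] Z [-0.  0. -1.]
shift cm [ -7.33 -16.1  -20.49]
[[0.0, -0.964, -0.264, 78.157], [1.0, 0.0, -0.0, 0.029], [0.0, -0.264, 0.964, -163.291], [0.0, 0.0, 0.0, 1.0]]
```

{"fn": "servo_tool", "kwargs": {"hand": [1,1,1,1,1,1,1,1], "linear": [[-7,-12,-12],[-7,-16,-20],[-7,-16,-20],[-7,-16,-25],[-7,-16,-30],[-7,-16,-35],[-7,-16,-40],[-7,-16,-40]], "spin": [0,0,0,0,0,0,0,0]}}

```text
time_s: 2.15
eef_pos: [467.0, 5.6, 702.9]
orientation: [-0.031, 0.999, -0.0, 0.037]
ft_force: [-0.9, -0.2, -0.5]
width: 1.002
finger_force: 0.0
```

```bash
python3 - <<'E'
from h import *
st()
E
```

```text
t 2.15 q [-0.788, 0.064, 0.792, 1.018, -0.052, 2.003, 1.611] pos [467.    5.6 702.9] F [-0.9 -0.2 -0.5] w 1.002 ff 0.0 
X [-0.995 -0.061 -0.074] Y [-0.061  0.998 -0.003] Z [ 0.074  0.001 -0.997]
```

The tool tilts forward once joint 6 reaches its limit, so pushing further up should give more tilt.

{"fn": "servo_tool", "kwargs": {"hand": [1,1,1,1,1,1], "linear": [[0,0,-6],[0,0,-12],[0,0,-18],[0,0,-24],[0,0,-30],[0,0,-30]], "spin": [0,0,0,0,0,0]}}

```text
time_s: 2.9
eef_pos: [468.7, 7.2, 734.3]
orientation: [-0.032, 0.997, 0.001, 0.074]
ft_force: [-0.3, -0.1, 1.4]
width: 1.004
finger_force: 0.0
```

```bash
python3 - <<'E'
from h import *
st()
E
```

```text
t 2.90 q [-1.162, 0.088, 1.252, 0.961, -0.113, 2.003, 1.664] pos [468.7   7.2 734.3] F [-0.3 -0.1  1.4] w 1.004 ff 0.0 
X [-0.987 -0.064 -0.147] Y [-0.065  0.998 -0.002] Z [ 0.147  0.007 -0.989]
```

{"fn": "servo_tool", "kwargs": {"hand": [1,1,1,1,1,1,1,1], "linear": [[-6,0,-6],[-12,0,-12],[-18,0,-18],[-20,0,-24],[-20,0,-30],[-20,0,-36],[-20,0,-42],[-20,0,-48]], "spin": [0,0,0,0,0,0,0,0]}}

```text
time_s: 3.9
eef_pos: [527.7, 16.2, 761.8]
orientation: [-0.031, 0.993, 0.001, 0.111]
ft_force: [-0.5, -0.3, -0.2]
width: 0.997
finger_force: 0.0
```

```bash
python3 - <<'E'
from h import *
st()
E
```

```text
t 3.90 q [-0.364, 0.173, 0.385, 0.754, -0.082, 2.003, 1.599] pos [527.7  16.2 761.8] F [-0.5 -0.3 -0.2] w 0.997 ff 0.0 
X [-0.973 -0.062 -0.221] Y [-0.062  0.998 -0.006] Z [ 0.221  0.008 -0.975]
```

Each call adds about 4.2° of tilt and it persists, so short calls will do.

{"fn": "servo_tool", "kwargs": {"hand": [1,1,1], "linear": [[-4,0,-6],[-8,0,-12],[-12,0,-18]], "spin": [0,0,0]}}

```text
time_s: 4.28
eef_pos: [555.2, 19.3, 788.1]
orientation: [-0.031, 0.989, 0.001, 0.147]
ft_force: [1.0, -0.3, 0.1]
width: 0.998
finger_force: 0.0
```

{"fn": "servo_tool", "kwargs": {"hand": [1,1,1], "linear": [[-4,0,-6],[-8,0,-12],[-12,0,-18]], "spin": [0,0,0]}}

```text
time_s: 4.65
eef_pos: [568.2, 21.5, 815.1]
orientation: [-0.031, 0.983, 0.001, 0.181]
ft_force: [-0.7, -0.5, -0.2]
width: 0.997
finger_force: 0.0
```

{"fn": "servo_tool", "kwargs": {"hand": [1,1,1], "linear": [[-4,0,-6],[-8,0,-12],[-12,0,-18]], "spin": [0,0,0]}}

```text
time_s: 5.03
eef_pos: [569.6, 23.3, 843.5]
orientation: [-0.03, 0.976, 0.001, 0.214]
ft_force: [0.7, -0.0, -0.5]
width: 1.0
finger_force: 0.0
```

```bash
python3 - <<'E'
from h import *
st()
E
```

```text
t 5.03 q [-0.264, 0.271, 0.334, 0.446, -0.132, 2.003, 1.591] pos [569.6  23.3 843.5] F [ 0.7 -0.  -0.5] w 1.000 ff 0.0 
X [-0.907 -0.059 -0.418] Y [-0.06   0.998 -0.011] Z [ 0.418  0.016 -0.908]
```

{"fn": "servo_tool", "kwargs": {"hand": [1,1,1], "linear": [[0,0,-6],[0,0,-12],[0,0,-18]], "spin": [0,0,0]}}

```text
time_s: 5.4
eef_pos: [497.6, 19.9, 885.4]
orientation: [-0.03, 0.969, 0.002, 0.246]
ft_force: [0.0, 0.6, 0.4]
width: 1.002
finger_force: 0.0
```

{"fn": "servo_tool", "kwargs": {"hand": [1,1,1], "linear": [[0,0,-6],[0,0,-12],[0,0,-18]], "spin": [0,0,0]}}

```text
time_s: 5.78
eef_pos: [452.8, 22.1, 911.3]
orientation: [-0.031, 0.962, 0.0, 0.271]
ft_force: [-1.0, 0.7, 1.1]
width: 1.004
finger_force: 0.0
```

```bash
python3 - <<'E'
from h import *
st()
E
```

```text
t 5.78 q [-0.966, 0.053, 0.957, 0.558, -0.053, 2.003, 1.577] pos [452.8  22.1 911.3] F [-1.   0.7  1.1] w 1.004 ff 0.0 
X [-0.851 -0.059 -0.522] Y [-0.059  0.998 -0.017] Z [ 0.522  0.017 -0.853]
```

```bash
python3 - <<'E'
from h import *
go([500,60,320])
E
```

```text
t 5.78 q [-0.966, 0.053, 0.957, 0.558, -0.053, 2.003, 1.577] pos [452.8  22.1 911.3] F [-1.   0.7  1.1] w 1.004 ff 0.0 
X [-0.851 -0.059 -0.522] Y [-0.059  0.998 -0.017] Z [ 0.522  0.017 -0.853]
shift cm [26.61  4.49 52.96]
```

{"fn": "servo_tool", "kwargs": {"hand": [1,1,1,1,1,1,1,1], "linear": [[26.6,4.5,53],[26.6,4.5,53],[26.6,4.5,53],[26.6,4.5,53],[26.6,4.5,53],[26.6,4.5,53],[26.6,4.5,53],[26.6,4.5,53]], "spin": [0,0,0,0,0,0,0,0]}}

```text
time_s: 6.78
eef_pos: [485.5, 45.4, 484.2]
orientation: [-0.031, 0.962, -0.001, 0.271]
ft_force: [2.1, 0.6, 0.2]
width: 1.001
finger_force: 0.0
```

```bash
python3 - <<'E'
from h import *
go([500,60,320])
E
```

```text
t 6.78 q [-0.794, -0.363, 0.396, 1.912, 0.368, 1.065, 1.152] pos [485.5  45.4 484.2] F [2.1 0.6 0.2] w 1.001 ff 0.0 
X [-0.851 -0.059 -0.521] Y [-0.059  0.998 -0.018] Z [ 0.521  0.015 -0.853]
shift cm [ 7.24  1.67 14.79]
```

{"fn": "servo_tool", "kwargs": {"hand": [1,1,1,1], "linear": [[2.4,0.6,5],[4.8,1.2,10],[7.2,1.7,14.8],[7.2,1.7,14.8]], "spin": [0,0,0,0]}}

```text
time_s: 7.28
eef_pos: [499.3, 60.6, 319.8]
orientation: [-0.032, 0.963, -0.002, 0.268]
ft_force: [0.4, 0.2, 0.0]
width: 1.003
finger_force: 0.0
```

```bash
python3 - <<'E'
from h import *
s,M=st()
from workcell import cams
c=cams.read_camera("wrist");T=np.eye(4);T[:3,:3]=M;T[:3,3]=s["eef_pos"];c["world_from_camera"]=T@c["mount"]
np.savez("pics/w1.npz",**c);cv2.imwrite("pics/w1.png",c["color"][...,::-1])
Q=cloud(c);m=((Q[...,2]>165)&(Q[...,2]<215)&(Q[...,0]>540)&(Q[...,0]<620)).astype(np.uint8)
n,l,stt,ce=cv2.connectedComponentsWithStats(m)
for i in range(1,n):
    if stt[i,4]>200:
        q=Q[l==i];print(ce[i].round(),stt[i,4],q.min(0).round(1),q.max(0).round(1))
        for lo in(175,185,192):
            p=q[(q[:,2]>lo)&(q[:,2]<lo+8)];print(lo,p.min(0).round(1),p.max(0).round(1))
E
```

```text
t 7.28 q [-0.787, -0.228, 0.455, 2.185, 0.405, 0.671, 1.065] pos [499.3  60.6 319.8] F [0.4 0.2 0. ] w 1.003 ff 0.0 
X [-0.854 -0.062 -0.517] Y [-0.06   0.998 -0.02 ] Z [ 0.517  0.014 -0.856]
[153. 171.] 1430 [564.4 -73.5 165. ] [603.8 -28.2 208. ]
175 [568.6 -66.4 175. ] [590.8 -33.9 182.9]
185 [569.5 -64.9 185. ] [594.4 -35.1 192.9]
192 [570.4 -64.1 192. ] [593.5 -36.  199.9]
[293. 171.] 1385 [552.8  80.7 165. ] [589.7 124.4 208.1]
175 [558.4  85.6 175.1] [577.7 118.9 183. ]
185 [558.4  86.9 185. ] [578.7 116.3 192.9]
192 [559.7  87.8 192. ] [579.5 116.3 200. ]
[ 83. 193.] 544 [ 612.4 -143.5  165.1] [ 620.  -126.3  215. ]
175 [ 612.8 -142.9  175.2] [ 619.8 -126.4  182.9]
185 [ 612.7 -142.9  185. ] [ 619.7 -127.1  193. ]
192 [ 612.7 -143.5  192.1] [ 619.7 -127.1  199.7]
[379. 199.] 869 [586.6 198.3 165. ] [620.  214.4 215. ]
175 [587.2 198.3 175.1] [619.2 213.7 182.8]
185 [586.6 198.4 185. ] [619.9 213.7 193. ]
192 [586.7 198.7 192. ] [619.7 213.7 200. ]
```

View pics/w1.png

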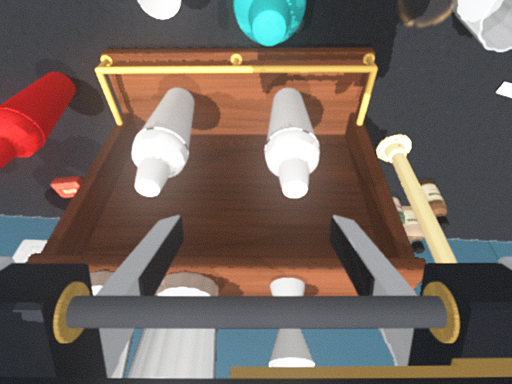

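The wrist view shows the left shaker's cap at (293,185) and the right one's at (150,180), both silver and standing behind the rail, with the fingers at (160,250) and (355,250). Next is the left shaker.

```bash
python3 - <<'E'
from h import *
go([528.5,100,266]); go([575,101.5,189])
E
```

```text
t 7.33 q [-0.787, -0.23, 0.454, 2.18, 0.405, 0.674, 1.066] pos [500.6  60.9 322.8] F [0.1 0.2 1.1] w 0.999 ff 0.0 
X [-0.852 -0.061 -0.52 ] Y [-0.06   0.998 -0.019] Z [ 0.52   0.015 -0.854]
shift cm [0.34 3.85 6.36]
t 7.33 q [-0.787, -0.23, 0.454, 2.18, 0.405, 0.674, 1.066] pos [500.6  60.9 322.8] F [0.1 0.2 1.1] w 0.999 ff 0.0 
X [-0.852 -0.061 -0.52 ] Y [-0.06   0.998 -0.019] Z [ 0.52   0.015 -0.854]
shift cm [ 0.38  3.86 15.36]
```

{"fn": "servo_tool", "kwargs": {"hand": [1,1,1,1,1,1,1], "linear": [[0.3,2.5,3],[0.4,3.9,6.4],[0.4,3.9,9],[0.4,3.9,11.5],[0.4,3.9,13.5],[0.4,3.9,15.3],[0.4,3.9,15.3]], "spin": [0,0,0,0,0,0,0]}}

```text
time_s: 8.2
eef_pos: [576.4, 102.7, 191.3]
orientation: [-0.031, 0.962, -0.0, 0.272]
ft_force: [-0.2, -0.1, 0.8]
width: 1.0
finger_force: 0.0
```

```bash
python3 - <<'E'
from h import *
s,M=go([575,101.5,189])
E
```

```text
t 8.20 q [-0.73, 0.17, 0.465, 2.182, 0.218, 0.28, 1.15] pos [576.4 102.7 191.3] F [-0.2 -0.1  0.8] w 1.000 ff 0.0 
X [-0.85  -0.06  -0.523] Y [-0.06   0.998 -0.018] Z [ 0.523  0.016 -0.852]
shift cm [ 0.25 -0.11  0.12]Traceback (most recent call last):
  File "<stdin>", line 2, in <module>
ValueError: too many values to unpack (expected 2)
```

{"fn": "servo_tool", "kwargs": {"hand": [0.4,0.3,0.2,0.1,0.1,0.1], "linear": [[0.2,0,0.1],[0.2,0,0.1],[0.2,0,0.1],[0.2,0,0.1],[0.2,0,0.1],[0.2,0,0.1]], "spin": [0,0,0,0,0,0], "grip_force": 40}}

```text
time_s: 8.95
eef_pos: [574.3, 102.3, 188.1]
orientation: [-0.031, 0.962, -0.0, 0.271]
ft_force: [-0.2, 0.4, -0.1]
width: 0.399
finger_force: 0.2
```

```bash
python3 - <<'E'
from h import *
s,M=st()
print("up 20mm:",(M.T@[0,0,2]).round(2))
E
```

```text
t 8.95 q [-0.733, 0.172, 0.467, 2.189, 0.22, 0.272, 1.146] pos [574.3 102.3 188.1] F [-0.2  0.4 -0.1] w 0.399 ff 0.2 
X [-0.851 -0.06  -0.522] Y [-0.06   0.998 -0.018] Z [ 0.522  0.016 -0.853]
up 20mm: [-1.04 -0.04 -1.71]
```

{"fn": "servo_tool", "kwargs": {"hand": [0,0,0,0], "linear": [[0,0,0],[0,0,0],[0,0,0],[0,0,0]], "spin": [0,0,0,0], "grip_force": 40}}

```text
time_s: 9.45
eef_pos: [574.3, 102.2, 188.1]
orientation: [-0.031, 0.962, -0.0, 0.271]
ft_force: [-0.6, -0.1, -0.2]
width: 0.343
finger_force: 37.4
```

{"fn": "servo_tool", "kwargs": {"hand": [0,0,0,0,0,0], "linear": [[-0.2,0,-0.3],[-0.4,0,-0.7],[-0.6,0,-1.1],[-0.8,0,-1.4],[-0.8,0,-1.4],[-0.8,0,-1.4]], "spin": [0,0,0,0,0,0]}}

```text
time_s: 10.2
eef_pos: [573.7, 102.5, 204.1]
orientation: [-0.031, 0.962, -0.0, 0.271]
ft_force: [0.1, -0.3, -2.5]
width: 0.339
finger_force: 38.0
```

{"fn": "servo_tool", "kwargs": {"hand": [0,0,0,0], "linear": [[0,0,0],[0,0,0],[0,0,0],[0,0,0]], "spin": [0,0,0,0]}}

```text
time_s: 10.7
eef_pos: [573.8, 102.5, 204.2]
orientation: [-0.031, 0.962, -0.0, 0.271]
ft_force: [0.6, 1.0, -3.5]
width: 0.341
finger_force: 38.0
```

```bash
python3 - <<'E'
from h import *
from workcell import telemetry
s,M=st(); print(s["effort"].round(2),s["wrist_torque"].round(2))
E
```

```text
t 10.70 q [-0.744, 0.141, 0.473, 2.176, 0.233, 0.315, 1.14] pos [573.8 102.5 204.2] F [ 0.6  1.  -3.5] w 0.341 ff 38.0 
X [-0.851 -0.06  -0.522] Y [-0.06   0.998 -0.018] Z [ 0.522  0.016 -0.853]
[ 0.000e+00 -4.776e+01  3.120e+00 -3.923e+01  4.200e-01 -2.500e+00
  1.000e-02] [-0.    0.93  0.03]
```

The left shaker reads about 3 N, which suggests the empty one. I'll set it down and feel the right one.

{"fn": "servo_tool", "kwargs": {"hand": [0,0,0,0,0], "linear": [[0.3,0,0.5],[0.5,0,0.9],[0.7,0,1.2],[0.8,0,1.4],[0.8,0,1.4]], "spin": [0,0,0,0,0]}}

```text
time_s: 11.32
eef_pos: [574.5, 102.2, 188.2]
orientation: [-0.031, 0.962, -0.0, 0.272]
ft_force: [0.6, -0.5, -1.1]
width: 0.336
finger_force: 38.1
```

{"fn": "servo_tool", "kwargs": {"hand": [0.4,0.5,0.7,0.8,0.9,1], "linear": [[0,0,0],[0,0,0],[0,0,0],[0,0,0],[0,0,0],[0,0,0]], "spin": [0,0,0,0,0,0]}}

```text
time_s: 12.08
eef_pos: [574.3, 102.3, 188.1]
orientation: [-0.031, 0.962, -0.0, 0.271]
ft_force: [-0.4, -0.0, 0.4]
width: 0.889
finger_force: 0.0
```

```bash
python3 - <<'E'
from h import *
go([586,-50.5,189])
E
```

```text
t 12.07 q [-0.732, 0.172, 0.466, 2.189, 0.22, 0.272, 1.146] pos [574.3 102.3 188.1] F [-0.4 -0.   0.4] w 0.889 ff 0.0 
X [-0.851 -0.06  -0.522] Y [-0.06   0.998 -0.018] Z [ 0.522  0.016 -0.853]
shift cm [ -0.12 -15.32   0.29]
```

{"fn": "servo_tool", "kwargs": {"hand": [1,1,1,1,1,1,1], "linear": [[0,0,-2],[0,0,-6],[0,0,-9.5],[0,-5,-9.5],[0,-10,-9.5],[-0.1,-15.3,-9.5],[-0.1,-15.3,-9.5]], "spin": [0,0,0,0,0,0,0]}}

```text
time_s: 12.95
eef_pos: [534.7, -55.6, 272.7]
orientation: [-0.029, 0.962, -0.001, 0.272]
ft_force: [-0.9, -0.4, -0.2]
width: 0.996
finger_force: 0.0
```

```bash
python3 - <<'E'
from h import *
go([586,-50.5,189])
s,M=st(0)
from workcell import cams
c=cams.read_camera("wrist");T=np.eye(4);T[:3,:3]=M;T[:3,3]=s["eef_pos"];c["world_from_camera"]=T@c["mount"]
np.savez("pics/w2.npz",**c);cv2.imwrite("pics/w2.png",c["color"][...,::-1])
Q=cloud(c);m=((Q[...,2]>185)&(Q[...,2]<193)&(Q[...,0]>540)&(Q[...,0]<620)).astype(np.uint8)
n,l,stt,ce=cv2.connectedComponentsWithStats(m)
for i in range(1,n):
    if stt[i,4]>60: q=Q[l==i];print(ce[i].round(),stt[i,4],q.min(0).round(1),q.max(0).round(1))
E
```

```text
t 12.95 q [-0.831, -0.129, 0.861, 2.2, 0.121, 0.477, 1.592] pos [534.7 -55.6 272.7] F [-0.9 -0.4 -0.2] w 0.996 ff 0.0 
X [-0.851 -0.056 -0.523] Y [-0.055  0.998 -0.017] Z [ 0.523  0.014 -0.852]
shift cm [-0.01  0.36  9.83]
[259. 184.] 252 [569.7 -66.1 185. ] [585.1 -36.  193. ]
[429. 186.] 327 [559.   86.6 185. ] [584.5 115.3 193. ]
[172. 209.] 117 [ 612.1 -142.1  185. ] [ 619.1 -126.8  193. ]
[508. 224.] 70 [606.8 199.4 185.1] [619.9 202.1 192.9]
```

View pics/w2.png

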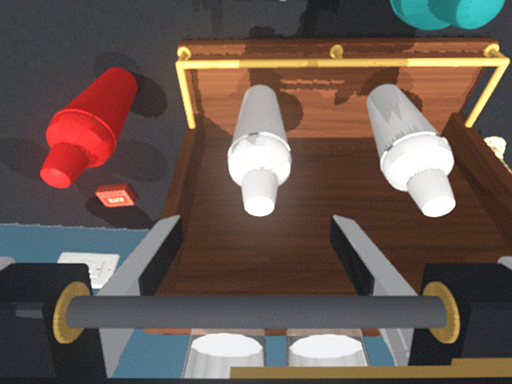

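The wrist view shows the left shaker standing upright at (415,150) and the right one at (260,160), centred between the fingers.

{"fn": "servo_tool", "kwargs": {"hand": [1,1,1,1,1,1], "linear": [[0,0.3,2.5],[0,0.3,5],[0,0.3,7.5],[0,0.3,9.8],[0,0.3,9.8],[0,0.3,9.8]], "spin": [0,0,0,0,0,0]}}

```text
time_s: 13.75
eef_pos: [585.4, -47.2, 189.2]
orientation: [-0.031, 0.962, -0.0, 0.271]
ft_force: [0.0, -0.9, 1.2]
width: 1.002
finger_force: 0.0
```

{"fn": "servo_tool", "kwargs": {"hand": [0.5,0.3,0,0,0,0,0,0], "linear": [[0,0,0],[0,0,0],[0,0,0],[0,0,0],[0,0,0],[0,0,0],[0,0,0],[0,0,0]], "spin": [0,0,0,0,0,0,0,0], "grip_force": 45}}

```text
time_s: 14.75
eef_pos: [585.7, -47.5, 188.8]
orientation: [-0.031, 0.962, -0.0, 0.272]
ft_force: [0.8, -1.4, 1.4]
width: 0.338
finger_force: 43.9
```

{"fn": "servo_tool", "kwargs": {"hand": [0,0], "linear": [[0,0,0],[0,0,0]], "spin": [0,0]}}

```text
time_s: 15.0
eef_pos: [585.7, -47.5, 188.8]
orientation: [-0.031, 0.962, -0.0, 0.272]
ft_force: [-0.2, -1.1, 0.9]
width: 0.335
finger_force: 43.9
```

```bash
python3 - <<'E'
from h import *
st()
E
```

```text
t 15.00 q [-0.687, 0.221, 0.827, 2.189, -0.748, 0.328, 2.375] pos [585.7 -47.5 188.8] F [-0.2 -1.1  0.9] w 0.335 ff 43.9 
X [-0.851 -0.06  -0.522] Y [-0.06   0.998 -0.018] Z [ 0.522  0.016 -0.853]
```

{"fn": "servo_tool", "kwargs": {"hand": [0,0,0,0,0,0], "linear": [[-0.2,0,-0.3],[-0.4,0,-0.7],[-0.6,0,-1.1],[-0.8,0,-1.4],[-0.8,0,-1.4],[-0.8,0,-1.4]], "spin": [0,0,0,0,0,0]}}

```text
time_s: 15.75
eef_pos: [585.1, -47.0, 204.7]
orientation: [-0.031, 0.962, -0.0, 0.271]
ft_force: [-1.2, 0.1, -6.4]
width: 0.339
finger_force: 43.9
```

{"fn": "servo_tool", "kwargs": {"hand": [0,0,0,0], "linear": [[0,0,0],[0,0,0],[0,0,0],[0,0,0]], "spin": [0,0,0,0]}}

```text
time_s: 16.25
eef_pos: [585.2, -47.2, 204.8]
orientation: [-0.031, 0.962, -0.0, 0.271]
ft_force: [0.5, -1.1, -6.5]
width: 0.34
finger_force: 43.9
```

```bash
python3 - <<'E'
from h import *
s,M=st(); print(s["wrist_torque"].round(2))
for v in([-25,0,5],[-25,0,45],[-110,0,55]):print(v,(M.T@v/10).round(2))
E
```

```text
t 16.25 q [-0.761, 0.195, 0.902, 2.177, -0.657, 0.357, 2.288] pos [585.2 -47.2 204.8] F [ 0.5 -1.1 -6.5] w 0.340 ff 43.9 
X [-0.851 -0.06  -0.522] Y [-0.06   0.998 -0.018] Z [ 0.522  0.016 -0.853]
[ 0.06  1.35 -0.05]
[-25, 0, 5] [ 1.87  0.14 -1.73]
[-25, 0, 45] [-0.22  0.07 -5.14]
[-110, 0, 55] [  6.49   0.56 -10.43]
```

The right shaker reads about 6.5 N, so it is the filled one. I'll bring it forward first, then up, then out over the rail.

{"fn": "servo_tool", "kwargs": {"hand": [0,0,0,0,0,0,0,0], "linear": [[0.9,0.1,-0.9],[1.9,0.1,-1.7],[1.2,0.1,-2.8],[0.2,0.1,-4.4],[-0.8,0.1,-6.1],[-1.5,0.1,-7.4],[-1.9,0.1,-7.9],[-1.9,0.1,-7.9]], "spin": [0,0,0,0,0,0,0,0]}}

```text
time_s: 17.25
eef_pos: [560.0, -46.4, 282.0]
orientation: [-0.031, 0.962, -0.0, 0.271]
ft_force: [-0.4, 0.7, -7.4]
width: 0.338
finger_force: 44.4
```

```bash
python3 - <<'E'
from h import *
go([480,-55,285])
E
```

```text
t 17.25 q [-1.073, -0.103, 1.087, 2.144, 0.115, 0.498, 1.587] pos [560.  -46.4 282. ] F [-0.4  0.7 -7.4] w 0.338 ff 44.4 
X [-0.851 -0.06  -0.522] Y [-0.059  0.998 -0.017] Z [ 0.522  0.017 -0.853]
shift cm [ 6.7  -0.39 -4.45]
```

{"fn": "servo_tool", "kwargs": {"hand": [0,0,0,0], "linear": [[2,-0.1,-1.3],[4.5,-0.3,-3],[6.7,-0.4,-4.4],[6.7,-0.4,-4.4]], "spin": [0,0,0,0]}}

```text
time_s: 17.75
eef_pos: [478.6, -55.5, 283.5]
orientation: [-0.03, 0.962, 0.0, 0.27]
ft_force: [-1.2, 0.5, -6.3]
width: 0.34
finger_force: 45.3
```

```bash
python3 - <<'E'
from h import *
go([445,-200,285]);go([443,-343,285])
E
```

```text
t 17.75 q [-0.831, -0.337, 0.766, 2.284, 0.424, 0.584, 1.312] pos [478.6 -55.5 283.5] F [-1.2  0.5 -6.3] w 0.340 ff 45.3 
X [-0.852 -0.058 -0.52 ] Y [-0.059  0.998 -0.016] Z [ 0.52   0.017 -0.854]
shift cm [  3.63 -14.23  -2.12]
t 17.75 q [-0.831, -0.337, 0.766, 2.284, 0.424, 0.584, 1.312] pos [478.6 -55.5 283.5] F [-1.2  0.5 -6.3] w 0.340 ff 45.3 
X [-0.852 -0.058 -0.52 ] Y [-0.059  0.998 -0.016] Z [ 0.52   0.017 -0.854]
shift cm [  4.63 -28.49  -2.47]
```

{"fn": "servo_tool", "kwargs": {"hand": [0,0,0,0,0,0,0,0], "linear": [[0.2,-3,-0.1],[0.4,-7,-0.1],[0.7,-11,-0.2],[0.9,-15,-0.3],[2,-19,-0.9],[3,-23,-1.5],[4,-26,-2.1],[4.6,-28.5,-2.5]], "spin": [0,0,0,0,0,0,0,0]}}

```text
time_s: 18.75
eef_pos: [444.6, -315.5, 292.8]
orientation: [-0.03, 0.963, -0.003, 0.266]
ft_force: [-0.3, -0.7, -8.3]
width: 0.337
finger_force: 45.4
```

```bash
python3 - <<'E'
from h import *
go([443,-343,285])
s,M=st(0)
from workcell import cams
for n in("scene","top"):
    c=cams.read_camera(n);np.savez(f"pics/{n}1.npz",**c)
    Q=cloud(c);H=cv2.cvtColor(c["color"],cv2.COLOR_RGB2HSV)
    m=((Q[...,2]>4)&(Q[...,2]<16)&(H[...,0]>12)&(H[...,0]<28)&(H[...,2]>150)&(Q[...,1]<-250)&(Q[...,1]>-430)).astype(np.uint8)
    q=Q[m>0];print(n,len(q),cv2.minAreaRect(np.float32(q[:,:2])))
    for z in (200,240): # shaker body band
        m=(Q[...,2]>z)&(Q[...,2]<z+25)&(abs(Q[...,0]-443)<60)&(abs(Q[...,1]+343)<60);q=Q[m]
        print(z,len(q),q.min(0).round(),q.max(0).round()) if len(q) else None
c=cv2.imwrite("pics/s1.png",cv2.resize(np.load("pics/scene1.npz")["color"][150:360,200:460,::-1],None,fx=2.5,fy=2.5))
E
```

```text
t 18.75 q [-0.438, -0.003, 1.233, 2.074, -0.566, 0.763, 2.782] pos [ 444.6 -315.5  292.8] F [-0.3 -0.7 -8.3] w 0.337 ff 45.4 
X [-0.856 -0.059 -0.513] Y [-0.055  0.998 -0.022] Z [ 0.513  0.009 -0.858]
shift cm [ 0.7  -2.72  0.56]
scene 939 ((602.4710083007812, -360.22247314453125), (424.53460693359375, 134.8709259033203), 1.4720566272735596)
200 19 [ 420. -343.  201.] [ 434. -327.  221.]
top 263 ((605.010498046875, -364.46624755859375), (132.2921600341797, 418.8800048828125), 89.14459228515625)
200 11 [ 418. -313.  201.] [ 451. -298.  225.]
240 91 [ 416. -341.  242.] [ 474. -293.  265.]
```

View pics/s1.png

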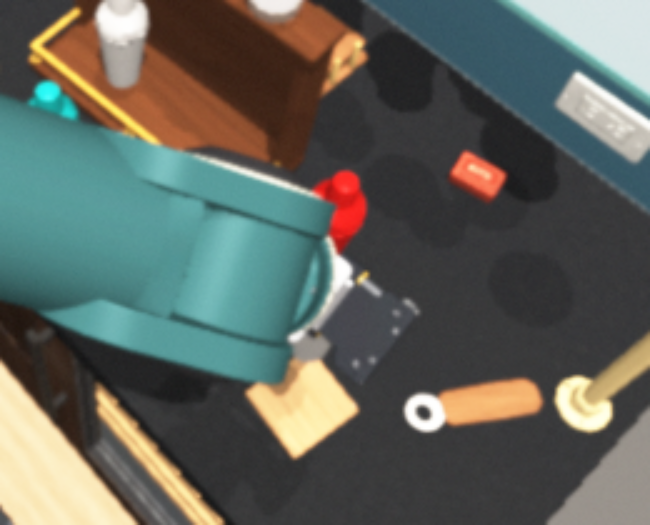

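The crop shows the coaster at (300,408) with the carried shaker just coming over it, hidden by the arm. The left shaker is upright at (122,40). Joint 7 is close to its limit, so I'll continue in small steps.

{"fn": "servo_tool", "kwargs": {"hand": [0,0,0,0,0], "linear": [[0.3,-0.9,0.2],[0.5,-1.8,0.5],[0.7,-2.7,0.6],[0.7,-2.7,0.6],[0.7,-2.7,0.6]], "spin": [0,0,0,0,0]}}

```text
time_s: 19.48
eef_pos: [436.8, -331.3, 294.6]
orientation: [-0.025, 0.964, -0.008, 0.264]
ft_force: [-0.5, -0.0, -6.2]
width: 0.339
finger_force: 44.8
```

```bash
python3 - <<'E'
from h import *
go([443,-343,285])
E
```

```text
t 19.48 q [-0.413, 0.02, 1.254, 2.061, -0.593, 0.785, 2.824] pos [ 436.8 -331.3  294.6] F [-0.5 -0.  -6.2] w 0.339 ff 44.8 
X [-0.859 -0.052 -0.509] Y [-0.043  0.999 -0.029] Z [ 0.51  -0.003 -0.86 ]
shift cm [ 0.02 -1.16  1.15]
```

Joints 3 and 7 are at their limits here. I'll fit a simple kinematic model to the logged poses to find a better arm configuration for the placing.

```bash
cat > kin.py <<'E'
import numpy as np
from scipy.spatial.transform import Rotation as R
from scipy.optimize import least_squares
D=[([-1.1535,.41796,-.0103,1.61421,.0047,1.11067,-.0530],[276.6,560,221.8],[-.897,.443,0],[0,0,-1]),
([-0.67,-0.096,0.201,1.615,0.019,1.621,1.163],[397,156.3,495.1],[-0.998,-0.061,0],[0,0,-1]),
([-0.788,0.064,0.792,1.018,-0.052,2.003,1.611],[467,5.6,702.9],[-0.995,-0.061,-0.074],[0.074,0.001,-0.997]),
([-0.364,0.173,0.385,0.754,-0.082,2.003,1.599],[527.7,16.2,761.8],[-0.973,-0.062,-0.221],[0.221,0.008,-0.975]),
([-0.73,0.17,0.465,2.182,0.218,0.28,1.15],[576.4,102.7,191.3],[-0.85,-0.06,-0.523],[0.523,0.016,-0.852]),
([-0.687,0.221,0.827,2.189,-0.748,0.328,2.375],[585.7,-47.5,188.8],[-0.851,-0.06,-0.522],[0.522,0.016,-0.853]),
([-0.413,0.02,1.254,2.061,-0.593,0.785,2.824],[436.8,-331.3,294.6],[-0.859,-0.052,-0.509],[0.51,-0.003,-0.86]),
([-0.794,-0.363,0.396,1.912,0.368,1.065,1.152],[485.5,45.4,484.2],[-0.851,-0.059,-0.521],[0.521,0.015,-0.853])]
S=None
def fk(q,p,s):
    h,a,b,c,x0,y0=p[:6];rz=lambda t:R.from_euler('z',t).as_matrix();ry=lambda t:R.from_euler('y',t).as_matrix()
    A=rz(s[0]*q[0]+p[6])@ry(q[1]);P=np.array([x0,y0,h])+A@[0,0,a]
    A=A@rz(s[1]*q[2])@ry(q[3]);P=P+A@[0,0,b]
    A=A@rz(s[2]*q[4])@ry(q[5]);P=P+A@[0,0,c]
    return P,A@rz(s[3]*q[6]+p[7])
def fit():
    best=None
    for k in range(16):
        s=[1-2*(k>>i&1) for i in range(4)]
        def res(p):
            e=[]
            for q,P,X,Z in D:
                a,A=fk(q,p,s);e+=list((a-P)/10)+list((A[:,0]-X)*20)+list((A[:,2]-Z)*20)
            return e
        for t in(0,1.57,3.14,-1.57):
            o=least_squares(res,[300,450,450,250,0,0,0,t]);
            if best is None or o.cost<best[0]:best=(o.cost,s,o.x)
    return best
E
python3 - <<'E'
from kin import *
b=fit();print(b[0],b[1],b[2].round(3).tolist());np.savez("kin.npz",s=b[1],p=b[2])
for q,P,X,Z in D:
    a,A=fk(q,b[2],b[1]);print((a-P).round(1),(A[:,0]-X).round(3))
E
```

```text
1.065398691877862 [-1, -1, -1, -1] [293.469, 500.864, 470.869, 319.769, 6.732, -7.358, -0.037, 1.536]
[ 0.1 -4.2  0. ] [ 0.002  0.002 -0.   ]
[-1.9  4.7  0.6] [-0.     0.003  0.   ]
[-1.3  2.3  0.3] [-0.     0.001 -0.001]
[ 4.8  2.7 -0.1] [-0.001  0.002  0.001]
[-0.6 -2.6 -1.4] [-0.001 -0.002  0.001]
[ 0.6 -2.2 -2.5] [-0.    -0.003  0.001]
[ 3.5 -0.8  0.5] [-0.    -0.002  0.   ]
[-5.1  0.2  2.6] [-0.001 -0.003  0.001]
```

```bash
cat >> kin.py <<'E'
LO=np.array([-2.81,-.39,-1.27,.06,-1.19,.19,-2.82]);HI=np.array([2.81,2.02,1.25,2.57,4.33,2,2.82])
def load():
    k=np.load("kin.npz");return k["p"],k["s"]
X0=np.array([-.851,-.06,-.522]);Z0=np.array([.522,.016,-.853]);Y0=np.cross(Z0,X0)
M0=np.c_[X0,Y0,Z0]
def ik(P,M,q3,seed,p,s,m=.03):
    f=lambda q:np.r_[(fk(q,p,s)[0]-P)/10,R.from_matrix(fk(q,p,s)[1]@M.T).as_rotvec()*30,(q[2]-q3)*20]
    o=least_squares(f,np.clip(seed,LO+.04,HI-.04),bounds=(LO+m,HI-m),xtol=1e-10);return o.x,o.cost
E
python3 - <<'E'
from kin import *
p,s=load();rng=np.random.default_rng(0)
for head in(0,-15,-30):
  M=R.from_euler('z',head,degrees=True).as_matrix()@M0
  for P in([443,-343,285],[443,-343,175]):
    for q3 in np.arange(-1.2,1.21,.3):
        best=min((ik(P,M,q3,LO+(HI-LO)*rng.random(7),p,s) for _ in range(6)),key=lambda t:t[1])
        if best[1]<.5:print(head,P[2],best[0].round(2),round(best[1],3))
E
```

```text
0 285 [ 1.98  0.13 -1.2   2.04 -0.44  0.73  2.73] 0.0
0 285 [ 1.72  0.09 -0.9   2.04 -0.51  0.76  2.79] 0.027
0 285 [ 1.43  0.07 -0.6   2.03 -0.53  0.78  2.79] 0.258
0 175 [ 1.87  0.45 -1.2   2.15  0.04  0.43  2.39] 0.0
0 175 [ 1.65  0.31 -0.9   2.15 -0.4   0.46  2.79] 0.0
-15 285 [ 2.   -0.02 -1.2   2.1  -0.54  0.65  2.54] 0.0
-15 285 [ 1.69 -0.01 -0.9   2.1  -0.53  0.64  2.53] 0.0
-15 285 [ 1.39 -0.01 -0.6   2.1  -0.52  0.64  2.52] 0.0
-15 285 [ 1.09 -0.01 -0.3   2.1  -0.52  0.64  2.52] 0.0
-15 285 [ 0.79 -0.01  0.    2.1  -0.51  0.64  2.52] 0.0
-15 285 [ 0.49 -0.01  0.3   2.1  -0.51  0.64  2.52] 0.0
-15 285 [ 0.19 -0.01  0.6   2.1  -0.51  0.64  2.51] 0.0
-15 285 [-0.12 -0.01  0.9   2.1  -0.5   0.64  2.51] 0.0
-15 285 [-0.42 -0.02  1.2   2.1  -0.49  0.63  2.49] 0.0
-15 175 [ 1.83  0.36 -1.2   2.22  0.2   0.3   1.94] 0.0
-15 175 [ 1.6   0.24 -0.9   2.22 -0.32  0.31  2.42] 0.0
-15 175 [ 1.34  0.19 -0.6   2.22 -0.57  0.35  2.65] 0.0
-15 175 [ 1.07  0.16 -0.3   2.22 -0.71  0.38  2.77] 0.0
-15 175 [ 0.78  0.16 -0.    2.21 -0.75  0.42  2.79] 0.133
-30 285 [ 1.97 -0.13 -1.2   2.14 -0.51  
[... 269 characters left out ...]
.14 -0.21  0.52  1.96] 0.0
-30 285 [ 0.07 -0.05  0.6   2.14 -0.18  0.51  1.92] 0.0
-30 285 [-0.25 -0.07  0.9   2.14 -0.12  0.51  1.87] 0.0
-30 285 [-0.59 -0.13  1.2   2.14  0.05  0.51  1.72] 0.0
-30 175 [ 1.76  0.3  -1.2   2.26  0.69  0.28  1.15] 0.0
-30 175 [ 1.52  0.2  -0.9   2.26  0.19  0.22  1.61] 0.0
-30 175 [ 1.25  0.15 -0.6   2.26 -0.14  0.22  1.92] 0.0
-30 175 [ 0.97  0.13 -0.3   2.26 -0.35  0.23  2.12] 0.0
-30 175 [ 0.69  0.13  0.    2.26 -0.51  0.25  2.27] 0.0
-30 175 [ 0.41  0.13  0.3   2.26 -0.65  0.27  2.39] 0.0
-30 175 [ 0.13  0.15  0.6   2.26 -0.79  0.3   2.52] 0.0
-30 175 [-0.14  0.2   0.9   2.26 -0.94  0.35  2.65] 0.0
-30 175 [-0.38  0.29  1.2   2.26 -1.12  0.46  2.79] 0.013
```

A half turn of the hand about its own axis gives the same grasp and frees joint 7. The plan is to stand the shaker briefly on free worktop, turn the hand, and regrasp. I'll check the spot with the model first.

```bash
cat >> kin.py <<'E'
def track(q,wps,p,s,n=25):
    q=np.array(q,float);out=[]
    for P1,M1 in wps:
        P,A=fk(q,p,s);dv=(P1-P)/n;rv=R.from_matrix(M1@A.T).as_rotvec()/n
        for i in range(n):
            T=P+dv*(i+1);B=R.from_rotvec(rv*(i+1)).as_matrix()@A
            for _ in range(4):
                f=lambda x:np.r_[fk(x,p,s)[0]/300,R.from_matrix(fk(x,p,s)[1]@B.T).as_rotvec()]
                e=np.r_[T/300,0,0,0]-f(q);J=np.array([(f(q+d)-f(q))/1e-5 for d in np.eye(7)*1e-5]).T
                q=np.clip(q+J.T@np.linalg.solve(J@J.T+1e-5*np.eye(6),e),LO,HI)
        P_,A_=fk(q,p,s);out.append((q.round(2),np.linalg.norm(P_-P1).round(1),np.degrees(R.from_matrix(A_@M1.T).magnitude()).round(1)))
    return out
E
python3 - <<'E'
from kin import *
p,s=load();q=[-0.413,0.02,1.254,2.061,-0.593,0.785,2.80]
F=M0@np.diag([-1,-1,1]);S1=M0@R.from_euler('z',-1.57).as_matrix()
a=lambda *v:np.array(v,float)
for sp in((480,-150),(460,-190),(440,-140)):
    print(sp)
    for o in track(q,[(a(*sp,285),M0),(a(*sp,165),M0),(a(*sp,240),M0),(a(sp[0]-55,sp[1],290),M0),(a(sp[0]-55,sp[1],290),S1),(a(sp[0]-55,sp[1],290),F),(a(*sp,165),F),(a(*sp,220),F),(a(443,-343,220),F),(a(443,-343,175),F)],p,s):print(*o)
E
```

```text
(480, -150)
[-0.41 -0.19  0.73  2.23 -0.16  0.56  2.09] 0.0 0.0
[-0.4   0.09  0.84  2.36 -1.    0.38  2.82] 0.0 7.0
[-0.42 -0.11  0.79  2.28 -0.34  0.46  2.29] 0.0 0.0
[-0.26 -0.33  0.6   2.3  -0.07  0.61  2.05] 0.0 0.0
[-0.85 -0.39  0.94  2.31  0.62  0.72  2.82] 41.4 12.6
[-1.   -0.39  0.89  2.49  1.28  0.82  2.82] 68.6 55.4
[-1.32 -0.39  1.25  2.47  1.61  0.37  2.82] 93.7 33.5
[-1.23 -0.39  1.25  2.42  1.38  0.58  2.82] 30.9 52.6
[-0.25 -0.39  1.25  2.45 -1.19  0.19  2.82] 128.9 127.6
[ 0.15  0.29  0.81  2.15 -1.07  0.76  0.21] 0.0 0.0
(460, -190)
[-0.39 -0.21  0.82  2.22 -0.2   0.59  2.24] 0.0 0.0
[-0.19  0.09  0.76  2.36 -1.01  0.44  2.82] 0.0 14.0
[-0.22 -0.1   0.72  2.28 -0.48  0.52  2.52] 0.0 0.0
[-0.09 -0.31  0.6   2.29 -0.21  0.65  2.3 ] 0.0 0.0
[-0.8  -0.39  0.97  2.31  0.66  0.76  2.82] 49.3 17.8
[-0.85 -0.39  0.89  2.51  1.28  0.78  2.82] 85.2 62.0
[-0.82 -0.39  1.21  2.57  2.05  0.19  2.82] 55.2 30.6
[-1.11 -0.39  1.25  2.44  1.33  0.48  2.82] 18.0 59.3
[ 1.6   0.02 -0.86  2.33 -0.56  0.56 -0.28] 120.7 7.4
[ 1.58  0.29 -0.81  2.15 -0.48  0.47 -0.28] 0.0 0.0
(440, -140)
[-0.29 -0.29  0.6   2.3  -0.08  0.58  2.03] 0.0 0.0
[-0.73 -0.04  1.15  2.45 -0.79  0.31  2.78] 0.0 0.0
[-0.37 -0.23  0.72  2.36 -0.17  0.46  2.14] 0.0 0.0
[-0.16 -0.39  0.51  2.37 -0.03  0.65  2.03] 13.7 2.2
[-0.69 -0.39  0.79  2.38  0.58  0.76  2.82] 62.7 16.6
[-0.9  -0.39  0.74  2.57  1.25  0.91  2.82] 88.5 55.1
[-1.29 -0.39  1.25  2.53  1.5   0.51  2.82] 26.2 39.5
[-1.1  -0.39  1.13  2.51  1.36  0.61  2.82] 50.1 52.8
[-0.16 -0.39  0.84  2.57  2.85  0.19  2.82] 96.8 37.9
[-0.68 -0.21  1.25  2.25  2.59  0.19  2.82] 222.0 41.4
```

```bash
python3 - <<'E'
from kin import *
p,s=load();q=[-0.413,0.02,1.254,2.061,-0.593,0.785,2.80]
F=M0@np.diag([-1,-1,1]);S1=M0@R.from_euler('z',1.57).as_matrix()
a=lambda *v:np.array(v,float)
for sp in((475,-120),(455,-125)):
    print(sp)
    for o in track(q,[(a(*sp,285),M0),(a(*sp,167),M0),(a(sp[0]-40,sp[1],240),M0),(a(sp[0]-40,sp[1],260),S1),(a(sp[0]-40,sp[1],260),F),(a(*sp,167),F),(a(*sp,220),F),(a(443,-343,220),F),(a(443,-343,175),F)],p,s):print(*o)
E
```

```text
(475, -120)
[-0.36 -0.22  0.61  2.25 -0.09  0.55  1.97] 0.0 0.0
[-0.54  0.04  0.89  2.4  -0.88  0.32  2.77] 0.0 0.0
[-0.33 -0.25  0.62  2.38 -0.12  0.45  2.05] 0.0 0.0
[ 0.08 -0.24  0.26  2.36 -0.31  0.53  0.65] 0.0 0.0
[ 0.4  -0.23 -0.01  2.36 -0.45  0.56 -0.78] 0.0 0.0
[ 0.32  0.03  0.01  2.4  -0.8   0.29 -0.45] 0.0 0.0
[ 0.34 -0.08 -0.    2.34 -0.53  0.42 -0.73] 0.0 0.0
[ 0.6   0.14  0.29  2.12 -0.79  0.7  -0.06] 0.0 0.0
[ 0.63  0.22  0.26  2.15 -0.91  0.64  0.09] 0.0 0.0
(455, -125)
[-0.32 -0.27  0.58  2.28 -0.07  0.56  1.98] 0.0 0.0
[-0.64 -0.01  1.01  2.43 -0.8   0.3   2.73] 0.0 0.0
[-0.28 -0.29  0.6   2.41 -0.1   0.47  2.06] 0.0 0.0
[ 0.15 -0.28  0.24  2.38 -0.33  0.55  0.7 ] 0.0 0.0
[ 0.49 -0.27 -0.05  2.38 -0.5   0.59 -0.71] 0.0 0.0
[ 0.4  -0.01 -0.02  2.43 -0.83  0.31 -0.38] 0.0 0.0
[ 0.43 -0.11 -0.05  2.37 -0.57  0.44 -0.66] 0.0 0.0
[ 0.66  0.14  0.23  2.12 -0.78  0.7  -0.07] 0.0 0.0
[ 0.68  0.21  0.2   2.15 -0.9   0.63  0.07] 0.0 0.0
```

```bash
python3 - <<'E'
from h import *
go([475,-220,290]);go([465,-122,285])
E
```

```text
t 19.48 q [-0.413, 0.02, 1.254, 2.061, -0.593, 0.785, 2.824] pos [ 436.8 -331.3  294.6] F [-0.5 -0.  -6.2] w 0.339 ff 44.8 
X [-0.859 -0.052 -0.509] Y [-0.043  0.999 -0.029] Z [ 0.51  -0.003 -0.86 ]
shift cm [-3.62 10.97  2.32]
t 19.48 q [-0.413, 0.02, 1.254, 2.061, -0.593, 0.785, 2.824] pos [ 436.8 -331.3  294.6] F [-0.5 -0.  -6.2] w 0.339 ff 44.8 
X [-0.859 -0.052 -0.509] Y [-0.043  0.999 -0.029] Z [ 0.51  -0.003 -0.86 ]
shift cm [-3.01 20.81  2.21]
```

{"fn": "servo_tool", "kwargs": {"hand": [0,0,0,0,0,0,0,0], "linear": [[-0.7,2,0.4],[-1.8,6,1.2],[-3,10,2],[-3.3,14,2.2],[-3.2,17.5,2.2],[-3,20,2.2],[-3,20.8,2.2],[-3,20.8,2.2]], "spin": [0,0,0,0,0,0,0,0]}}

```text
time_s: 20.48
eef_pos: [464.9, -122.2, 285.0]
orientation: [-0.024, 0.964, -0.008, 0.264]
ft_force: [0.4, -0.5, -6.7]
width: 0.335
finger_force: 44.8
```

```bash
python3 - <<'E'
from h import *
go([465,-122,168]);s,M=st(0)
from kin import *
print(M@M0.T@[0,0,1])
p,k=load();print(track(s["q"],[(s["eef_pos"],M),(np.array([465,-122,165.]),M)],p,k))
E
```

```text
t 20.48 q [-0.347, -0.239, 0.549, 2.261, 0.026, 0.561, 1.825] pos [ 464.9 -122.2  285. ] F [ 0.4 -0.5 -6.7] w 0.335 ff 44.8 
X [-0.859 -0.051 -0.509] Y [-0.043  0.999 -0.028] Z [ 0.51  -0.002 -0.86 ]
shift cm [ 5.95  0.35 10.07]
[0.01435437 0.01107804 1.00003883]
[(array([-0.37, -0.24,  0.6 ,  2.26, -0.01,  0.56,  1.89]), np.float64(0.0), np.float64(0.0)), (array([-0.6 ,  0.02,  0.93,  2.41, -0.77,  0.29,  2.65]), np.float64(0.0), np.float64(0.0))]
```

{"fn": "servo_tool", "kwargs": {"hand": [0,0,0,0,0,0,0,0], "linear": [[1,0.1,1.7],[2,0.1,3.4],[3,0.2,5.1],[4,0.2,6.7],[4.8,0.3,8.1],[5.4,0.3,9.1],[5.8,0.3,9.8],[5.8,0.3,9.8]], "spin": [0,0,0,0,0,0,0,0]}}

```text
time_s: 21.48
eef_pos: [465.0, -123.1, 170.9]
orientation: [-0.024, 0.964, -0.009, 0.264]
ft_force: [0.5, 0.6, -7.1]
width: 0.337
finger_force: 44.8
```

```bash
python3 - <<'E'
from h import *
s,M=st();print("down 5mm",(M.T@[0,0,-.5]).round(2))
E
```

```text
t 21.48 q [-0.601, -0.004, 0.903, 2.406, -0.584, 0.266, 2.453] pos [ 465.  -123.1  170.9] F [ 0.5  0.6 -7.1] w 0.337 ff 44.8 
X [-0.86  -0.051 -0.508] Y [-0.042  0.999 -0.029] Z [ 0.509 -0.004 -0.861]
down 5mm [0.25 0.01 0.43]
```

{"fn": "servo_tool", "kwargs": {"hand": [0,0,0,0], "linear": [[0.1,0,0.2],[0.2,0,0.3],[0.3,0,0.5],[0.3,0,0.5]], "spin": [0,0,0,0]}}

```text
time_s: 21.98
eef_pos: [465.4, -122.9, 165.8]
orientation: [-0.024, 0.964, -0.008, 0.265]
ft_force: [-0.2, 0.6, -1.9]
width: 0.336
finger_force: 45.0
```

Contact. I'll seat it, release and retreat straight back along the tool axis.

{"fn": "servo_tool", "kwargs": {"hand": [0,0.34,0.4,0.6,0.8,1,1,1], "linear": [[0,0,0.1],[0,0,0.1],[0,0,0.1],[0,0,0.1],[0,0,0.1],[0,0,0.1],[0,0,0.1],[0,0,0.1]], "spin": [0,0,0,0,0,0,0,0]}}

```text
time_s: 22.98
eef_pos: [465.4, -122.4, 164.3]
orientation: [-0.024, 0.964, -0.008, 0.264]
ft_force: [0.3, -0.7, 1.2]
width: 0.899
finger_force: 0.0
```

{"fn": "servo_tool", "kwargs": {"hand": [1,1,1,1], "linear": [[0,0,-2],[0,0,-5],[0,0,-8],[0,0,-10]], "spin": [0,0,0,0]}}

```text
time_s: 23.48
eef_pos: [413.9, -122.7, 252.1]
orientation: [-0.024, 0.964, -0.009, 0.265]
ft_force: [0.2, -0.7, 0.3]
width: 1.002
finger_force: 0.0
```

```bash
python3 - <<'E'
from h import *
s,M=st()
from workcell import cams
c=cams.read_camera("wrist");T=np.eye(4);T[:3,:3]=M;T[:3,3]=s["eef_pos"];c["world_from_camera"]=T@c["mount"]
cv2.imwrite("pics/w3.png",c["color"][...,::-1])
Q=cloud(c)
for z in(157,166,173):
    m=((Q[...,2]>z-4)&(Q[...,2]<z+4)&(abs(Q[...,0]-465)<35)&(abs(Q[...,1]+123)<40));q=Q[m];print(z,len(q),q.min(0).round(1),q.max(0).round(1))
from kin import *
p,k=load();F=M@np.diag([-1,-1,1]);S1=M@R.from_euler('z',1.57).as_matrix();P=s["eef_pos"]
for o in track(s["q"],[(P,S1),(P,F),(np.array([465,-123,167.]),F),(np.array([465,-123,220.]),F),(np.array([443,-343,220.]),F),(np.array([443,-343,175.]),F)],p,k):print(*o)
E
```

```text
t 23.48 q [-0.338, -0.331, 0.558, 2.391, 0.112, 0.509, 1.78] pos [ 413.9 -122.7  252.1] F [ 0.2 -0.7  0.3] w 1.002 ff 0.0 
X [-0.858 -0.051 -0.511] Y [-0.042  0.999 -0.03 ] Z [ 0.511 -0.004 -0.859]
157 262 [ 442.4 -147.7  153.1] [ 460.1 -115.4  161. ]
166 251 [ 443.7 -146.9  162. ] [ 459.9 -117.1  170. ]
173 265 [ 444.  -145.4  169. ] [ 461.1 -117.9  177. ]
[ 0.05 -0.28  0.3   2.39 -0.23  0.52  0.57] 0.0 0.0
[ 0.41 -0.26 -0.01  2.39 -0.42  0.55 -0.81] 0.0 0.0
[ 0.32  0.01  0.01  2.41 -0.71  0.28 -0.55] 0.0 0.0
[ 0.34 -0.1  -0.01  2.35 -0.46  0.42 -0.81] 0.0 0.0
[ 0.58  0.13  0.29  2.12 -0.76  0.68 -0.11] 0.0 0.0
[ 0.61  0.21  0.26  2.16 -0.89  0.61  0.04] 0.0 0.0
```

View pics/w3.png

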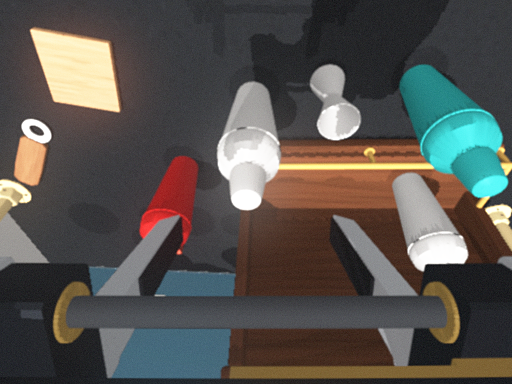

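The wrist view shows the shaker standing upright on the worktop at (250,150), with its cap 8–9 mm to the -y side of the hand's centre. The jigger at (335,100) and turquoise at (450,130) are untouched, and the coaster is at (75,68). Now the half turn of the hand.

{"fn": "servo_tool", "kwargs": {"hand": [1,1,1,1,1,1], "linear": [[0,0,-0.2],[0,0,-0.5],[0,0,-0.5],[0,0,-0.5],[0,0,-0.5],[0,0,-0.5]], "spin": [0.175,0.35,0.525,0.7,0.875,1.05]}}

```text
time_s: 24.28
eef_pos: [411.9, -122.2, 254.3]
orientation: [0.465, 0.845, 0.126, 0.232]
ft_force: [-1.4, -0.4, 0.7]
width: 1.0
finger_force: 0.0
```

{"fn": "servo_tool", "kwargs": {"hand": [1,1,1,1,1,1], "linear": [[0,0,0],[0,0,0],[0,0,0],[0,0,0],[0,0,0],[0,0,0]], "spin": [0.175,0.35,0.525,0.7,0.875,1.05]}}

```text
time_s: 25.02
eef_pos: [411.9, -122.2, 254.3]
orientation: [0.826, 0.498, 0.226, 0.137]
ft_force: [-0.9, 0.2, 0.7]
width: 1.003
finger_force: 0.0
```

{"fn": "servo_tool", "kwargs": {"hand": [1,1,1,1,1,1,1], "linear": [[0,0,0],[0,0,0],[0,0,0],[0,0,0],[0,0,0],[0,0,0],[0,0,0]], "spin": [0.175,0.35,0.525,0.7,0.875,1.03,1.03]}}

```text
time_s: 25.9
eef_pos: [411.8, -122.4, 254.4]
orientation: [0.964, 0.03, 0.264, 0.01]
ft_force: [0.7, -0.0, -0.4]
width: 1.0
finger_force: 0.0
```

```bash
python3 - <<'E'
from h import *
go([460,-131,166]);s,M=st(0)
from workcell import cams
for n in("wrist","top"):
    c=cams.read_camera(n)
    if n=="wrist":T=np.eye(4);T[:3,:3]=M;T[:3,3]=s["eef_pos"];c["world_from_camera"]=T@c["mount"]
    Q=cloud(c)
    for z in(157,166,173):
        m=((Q[...,2]>z-4)&(Q[...,2]<z+4)&(abs(Q[...,0]-462)<35)&(abs(Q[...,1]+128)<40));q=Q[m];print(n,z,len(q),(q.min(0).round(1),q.max(0).round(1)) if len(q) else'')
E
```

```text
t 25.90 q [0.438, -0.241, -0.082, 2.372, -0.389, 0.534, -0.867] pos [ 411.8 -122.4  254.4] F [ 0.7 -0.  -0.4] w 1.000 ff 0.0 
X [0.859 0.063 0.508] Y [ 0.053 -0.998  0.034] Z [ 0.51  -0.003 -0.86 ]
shift cm [-0.41  0.81 10.06]
wrist 157 104 (array([ 443.8, -148.2,  153. ]), array([ 467.3, -114.7,  160.9]))
wrist 166 115 (array([ 444.8, -147. ,  162. ]), array([ 468.4, -115.7,  169.9]))
wrist 173 138 (array([ 445.6, -145.6,  169. ]), array([ 466.8, -117.2,  176.9]))
top 157 12 (array([ 446.1, -147. ,  153.4]), array([ 478.9, -115.2,  160.7]))
top 166 14 (array([ 447.6, -146.1,  163.5]), array([ 472.1, -117. ,  169.2]))
top 173 23 (array([ 449.4, -146. ,  169.1]), array([ 476.4, -117.1,  177. ]))
```

{"fn": "servo_tool", "kwargs": {"hand": [1,1,1,1,1,1,1], "linear": [[-0.2,0.5,2],[-0.3,0.9,4],[-0.3,0.9,6],[-0.3,0.9,8],[-0.3,0.9,9.5],[-0.3,0.9,10.2],[-0.3,0.9,10.2]], "spin": [0.067,0.067,0.067,0.067,0.067,0.067,0.067]}}

```text
time_s: 26.88
eef_pos: [461.7, -131.5, 165.5]
orientation: [0.965, -0.002, 0.264, 0.001]
ft_force: [-0.1, -0.5, 0.0]
width: 1.001
finger_force: 0.0
```

{"fn": "servo_tool", "kwargs": {"hand": [0.5,0.3,0,0,0,0,0,0], "linear": [[0,0,0],[0,0,0],[0,0,0],[0,0,0],[0,0,0],[0,0,0],[0,0,0],[0,0,0]], "spin": [0,0,0,0,0,0,0,0], "grip_force": 45}}

```text
time_s: 27.88
eef_pos: [461.8, -131.7, 165.7]
orientation: [0.964, -0.002, 0.264, 0.001]
ft_force: [0.5, 0.5, 0.1]
width: 0.331
finger_force: 44.4
```

{"fn": "servo_tool", "kwargs": {"hand": [0,0], "linear": [[0,0,0],[0,0,0]], "spin": [0,0]}}

```text
time_s: 28.12
eef_pos: [461.8, -131.7, 165.7]
orientation: [0.964, -0.002, 0.264, 0.001]
ft_force: [0.6, -0.8, -1.1]
width: 0.332
finger_force: 44.4
```

```bash
python3 - <<'E'
from h import *
go([462,-131,245]);go([443,-343,245])
E
```

```text
t 28.12 q [0.375, 0.033, -0.058, 2.386, -0.645, 0.26, -0.672] pos [ 461.8 -131.7  165.7] F [ 0.6 -0.8 -1.1] w 0.332 ff 44.4 
X [ 0.86  -0.004  0.51 ] Y [-0.005 -1.     0.   ] Z [ 0.51  -0.003 -0.86 ]
shift cm [ 4.06 -0.07 -6.81]
t 28.12 q [0.375, 0.033, -0.058, 2.386, -0.645, 0.26, -0.672] pos [ 461.8 -131.7  165.7] F [ 0.6 -0.8 -1.1] w 0.332 ff 44.4 
X [ 0.86  -0.004  0.51 ] Y [-0.005 -1.     0.   ] Z [ 0.51  -0.003 -0.86 ]
shift cm [ 2.52 21.14 -7.72]
```

Grip is level and centred now. Lifting and carrying to the coaster.

{"fn": "servo_tool", "kwargs": {"hand": [0,0,0,0,0,0,0,0], "linear": [[0.5,0,-0.9],[1.5,0,-2.5],[2.8,0,-4.7],[4.1,0,-6.8],[3.9,2,-6.9],[3.6,5.5,-7.1],[3.4,9.5,-7.2],[3.1,13.5,-7.4]], "spin": [0,0,0,0,0,0,0,0]}}

```text
time_s: 29.12
eef_pos: [449.4, -267.1, 244.4]
orientation: [0.965, -0.002, 0.264, 0.0]
ft_force: [0.7, -0.6, -7.7]
width: 0.331
finger_force: 44.4
```

```bash
python3 - <<'E'
from h import *
go([443.5,-342,245])
E
```

```text
t 29.12 q [0.479, 0.014, 0.192, 2.179, -0.598, 0.599, -0.465] pos [ 449.4 -267.1  244.4] F [ 0.7 -0.6 -7.7] w 0.331 ff 44.4 
X [ 0.861 -0.004  0.509] Y [-0.004 -1.    -0.001] Z [ 0.509 -0.001 -0.861]
shift cm [-0.45  7.49 -0.34]
```

{"fn": "servo_tool", "kwargs": {"hand": [0,0,0,0,0,0], "linear": [[-0.2,3,-0.2],[-0.4,5.5,-0.3],[-0.4,7,-0.3],[-0.4,7.5,-0.3],[-0.4,7.5,-0.3],[-0.4,7.5,-0.3]], "spin": [0,0,0,0,0,0]}}

```text
time_s: 29.88
eef_pos: [444.9, -340.6, 245.7]
orientation: [0.964, -0.002, 0.264, 0.0]
ft_force: [0.3, 0.9, -6.9]
width: 0.333
finger_force: 44.5
```

```bash
python3 - <<'E'
from h import *
go([443.5,-342,180]);s,M=st(0)
from workcell import cams
c=cams.read_camera("top")
Q=cloud(c);H=cv2.cvtColor(c["color"],cv2.COLOR_RGB2HSV)
m=(Q[...,2]>3)&(Q[...,2]<16)&(H[...,0]>12)&(H[...,0]<28)&(H[...,2]>120)&(abs(Q[...,1]+343)<65)&(abs(Q[...,0]-442)<65);q=Q[m]
print(len(q),q.min(0).round(),q.max(0).round())
cv2.imwrite("pics/t2.png",cv2.resize(c["color"][150:270,270:430,::-1],None,fx=4,fy=4))
E
```

```text
t 29.88 q [0.565, 0.112, 0.259, 2.075, -0.676, 0.687, -0.284] pos [ 444.9 -340.6  245.7] F [ 0.3  0.9 -6.9] w 0.333 ff 44.5 
X [ 0.86  -0.004  0.51 ] Y [-0.004 -1.    -0.   ] Z [ 0.51  -0.002 -0.86 ]
shift cm [-3.46  0.14  5.58]
328 [ 402. -354.    4.] [ 492. -296.   16.]
```

View pics/t2.png

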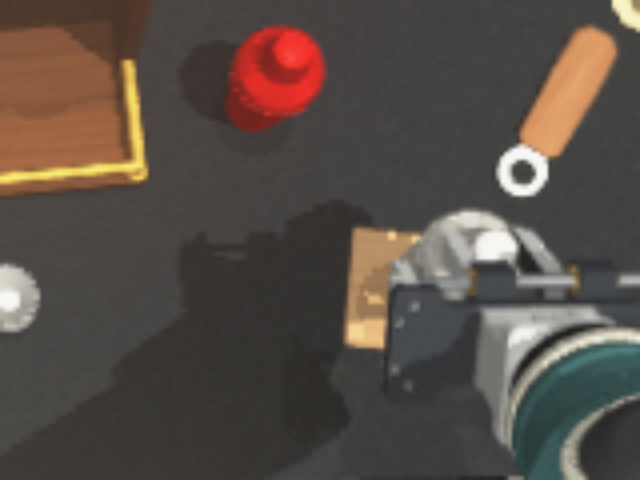

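The top crop shows the hand holding the shaker, cap at (495,245), over the coaster, whose left edge is visible at (365,290). Parallax makes it look shifted. The numbers match, so I'll lower it.

{"fn": "servo_tool", "kwargs": {"hand": [0,0,0,0,0,0,0], "linear": [[-0.7,0.1,1],[-1.5,0.1,2.4],[-2.4,0.1,3.8],[-3.1,0.1,5],[-3.4,0.1,5.5],[-3.6,0.1,5.7],[-3.6,0.1,5.7]], "spin": [0,0,0,0,0,0,0]}}

```text
time_s: 30.8
eef_pos: [442.8, -342.6, 178.5]
orientation: [0.964, -0.002, 0.264, 0.001]
ft_force: [-0.1, 0.4, -7.3]
width: 0.33
finger_force: 44.4
```

{"fn": "servo_tool", "kwargs": {"hand": [0,0,0,0], "linear": [[-0.1,0,0.1],[-0.1,0,0.2],[-0.2,0,0.3],[-0.2,0,0.3]], "spin": [0,0,0,0]}}

```text
time_s: 31.3
eef_pos: [442.7, -342.6, 174.8]
orientation: [0.964, -0.002, 0.264, 0.001]
ft_force: [-0.2, -0.5, -5.8]
width: 0.331
finger_force: 44.5
```

```bash
python3 - <<'E'
from h import *
go([443.5,-342,174])
E
```

```text
t 31.30 q [0.616, 0.22, 0.22, 2.142, -0.871, 0.574, -0.056] pos [ 442.7 -342.6  174.8] F [-0.2 -0.5 -5.8] w 0.331 ff 44.5 
X [ 0.86  -0.004  0.51 ] Y [-0.005 -1.     0.   ] Z [ 0.51  -0.003 -0.86 ]
shift cm [ 0.03 -0.06  0.11]
```

{"fn": "servo_tool", "kwargs": {"hand": [0,0,0], "linear": [[0,0,0.1],[0,0,0.15],[0,0,0.15]], "spin": [0,0,0]}}

```text
time_s: 31.68
eef_pos: [444.3, -343.0, 174.7]
orientation: [0.964, -0.002, 0.265, 0.001]
ft_force: [-0.6, 1.3, 7.4]
width: 0.333
finger_force: 45.0
```

Seated on the coaster. Relieve the pressure, release, retreat.

{"fn": "servo_tool", "kwargs": {"hand": [0,0,0.34,0.38,0.5,0.7,0.9,1], "linear": [[0,0,-0.1],[0,0,-0.1],[0,0,-0.1],[0,0,-0.1],[0,0,-0.1],[0,0,-0.1],[0,0,-0.1],[0,0,-0.1]], "spin": [0,0,0,0,0,0,0,0]}}

```text
time_s: 32.67
eef_pos: [442.8, -342.5, 174.3]
orientation: [0.964, -0.002, 0.264, 0.001]
ft_force: [0.5, 1.2, 0.1]
width: 0.768
finger_force: 0.0
```

{"fn": "servo_tool", "kwargs": {"hand": [1,1,1,1,1,1,1], "linear": [[0,0,0],[0,0,-1.5],[0,0,-4],[0,0,-7],[0,0,-10],[0,0,-15],[0,0,-15]], "spin": [0,0,0,0,0,0,0]}}

```text
time_s: 33.55
eef_pos: [365.8, -343.4, 306.5]
orientation: [0.964, -0.003, 0.266, 0.003]
ft_force: [0.8, -0.4, -0.7]
width: 1.003
finger_force: 0.0
```

```bash
python3 - <<'E'
from h import *
s,M=st()
from workcell import cams
for n in("top","scene","wrist"):
    c=cams.read_camera(n)
    if n=="wrist":T=np.eye(4);T[:3,:3]=M;T[:3,3]=s["eef_pos"];c["world_from_camera"]=T@c["mount"]
    Q=cloud(c);H=cv2.cvtColor(c["color"],cv2.COLOR_RGB2HSV)
    m=(Q[...,2]>3)&(Q[...,2]<16)&(H[...,0]>12)&(H[...,0]<28)&(H[...,1]>60)&(abs(Q[...,1]+343)<65)&(abs(Q[...,0]-442)<65)
    q=Q[m];print(n,"coaster",cv2.minAreaRect(np.float32(q[:,:2])) if len(q) else'')
    for z in(20,60,120,165,185):
        m=((Q[...,2]>z-6)&(Q[...,2]<z+6)&(abs(Q[...,0]-442)<38)&(abs(Q[...,1]+342)<38)&(H[...,1]<60));q=Q[m]
        print(n,z,len(q),(q.min(0).round(1),q.max(0).round(1)) if len(q) else'')
    if n!="wrist":
        for nm,x,y in(("jigger",441,-43),("tumbler",435,313)):
            m=(Q[...,2]>80)&(Q[...,2]<92)&(abs(Q[...,0]-x)<45)&(abs(Q[...,1]-y)<45);q=Q[m];print(nm,q.min(0).round(),q.max(0).round())
    cv2.imwrite(f"pics/{n}3.png",c["color"][...,::-1])
a=cv2.imread("pics/top3.png")[100:280,120:440];b=cv2.imread("pics/scene3.png")[120:350,190:390]
cv2.imwrite("pics/fin.png",np.vstack([cv2.resize(a,(560,315)),cv2.resize(b,(244,281))[:, :].copy() if 0 else cv2.copyMakeBorder(cv2.resize(b,(244,281)),0,0,0,316,cv2.BORDER_CONSTANT)]))
E
```

```text
t 33.55 q [0.63, -0.059, 0.315, 2.094, -0.557, 0.846, -0.308] pos [ 365.8 -343.4  306.5] F [ 0.8 -0.4 -0.7] w 1.003 ff 0.0 
X [ 0.858 -0.004  0.513] Y [-0.007 -1.     0.003] Z [ 0.513 -0.007 -0.858]
top coaster ((443.4297790527344, -342.46649169921875), (86.67374420166016, 93.05828857421875), 82.34028625488281)
top 20 4 (array([ 437.9, -322.1,   14.4]), array([ 450.4, -319.7,   21.5]))
top 60 9 (array([ 425.5, -326.8,   59.7]), array([ 452.1, -315.9,   65.6]))
top 120 8 (array([ 415.1, -331.3,  119.1]), array([ 454. , -310.9,  125.8]))
top 165 23 (array([ 427.7, -345.7,  159.6]), array([ 460. , -325.2,  170.9]))
top 185 61 (array([ 431. , -351. ,  179.3]), array([ 457.9, -327.4,  190.9]))
jigger [420. -63.  81.] [461. -23.  91.]
tumbler [402. 279.  81.] [467. 348.  91.]
scene coaster ((418.1387023925781, -338.4869079589844), (27.776803970336914, 15.197785377502441), 74.0904312133789)
scene 20 7 (array([ 422. , -352.4,   17.2]), array([ 427.8, -329.4,   25. ]))
scene 60 11 (array([ 418.6, -355. ,   54.2]), array([ 420.9, -333.6,   65.5]))
scene 120 14 (array([ 412.4, -359.4,  114. ]), array([ 418.2, -332.1,  125.8]))
scene 165 19 (array([ 429. , -359.5,  160.9]), array([ 448.4, -327.9,  169.9]))
scene 185 99 (array([ 428.5, -356.7,  179.1]), array([ 453.7, -329.2,  190.9]))
jigger [416. -65.  80.] [459. -22.  90.]
tumbler [397. 277.  80.] [464. 347.  90.]
wrist coaster ((440.2818603515625, -345.2784423828125), (88.5938491821289, 92.18285369873047), 82.56751251220703)
wrist 20 103 (array([ 405.3, -379.9,   14. ]), array([ 448.2, -304.2,   21.9]))
wrist 60 5 (array([ 419.7, -358.9,   56. ]), array([ 423. , -339.1,   65. ]))
wrist 120 1 (array([ 414.2, -352.1,  114.4]), array([ 414.2, -352.1,  114.4]))
wrist 165 94 (array([ 424.9, -361.5,  159. ]), array([ 444.1, -328.1,  171. ]))
wrist 185 163 (array([ 426.8, -358.3,  179.1]), array([ 448. , -329.7,  190.8]))
```

View pics/fin.png

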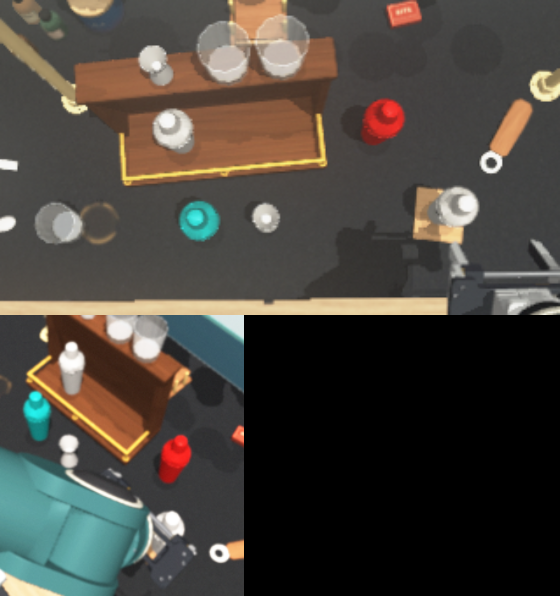

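The final views show the filled shaker upright in the middle of the coaster (top crop (455,210)), within about 2 mm of its centre. The lighter one stands on the shelf at (172,130), and the jigger and tumbler have not moved. Handing in.

```bash
python3 -c "
from workcell import job
print(job.finish_job())"
```

```text
the job is handed in; nothing more can be done
None
```

I lifted the left shaker (about 3 N), then the right (about 6.5 N), stood the heavier right one upright within about 2 mm of the coaster's middle after briefly setting it down on the worktop to regrasp, left the lighter one upright on the shelf with tumbler and jigger unmoved, and handed the job in at about 34 s of 64 s; joints 3, 6 and 7 touched the listed range limits, reading up to 0.004 rad over, and the hand-in returned no verdict.

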